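Square a film-gate plate in the corner jig, then lay it in the cradle

ROBOT

A 6-joint arm with a two-finger parallel gripper is mounted at the origin on a cart in front of the work surface, level with it; the furniture and walls round the work are solid. World frame = base frame: x ahead of the robot, y to its left, z up, the work surface at z = 0. Lengths are in m, angles in degrees, forces in N, time in s.
With the tool pointing down it reaches from about 0.35 to 0.875 m from the base axis. Payload 4.2 kg.
Tool frame: the origin (TCP) lies on the centre line of the jaws, within the pads' length; the fingertips stand 25 mm ahead of it and the grasp point (between the pads) lies 6 mm ahead of it; z points along the fingers, y is the line along which they close (so a half turn about z gives the same grasp; the last joint's range is limited). The gripper opens to 87 mm and grips with 3 to 60 N. Pads are 19 mm wide; open, the fingers measure 117 mm over their backs; the gripper's body (75 mm by 190 mm) begins 51 mm behind the grasp point.
Start: joints at [90.963, 22.042, 0.453, 0, -68.411, -14.817], TCP at [0.15, 0.607, 0.248] pointing down, gripper open.
Joint ranges: [-179.83, 179.83], [-69.29, 118.12], [-61.27, 80.66], [-181.25, 117.63], [-171.15, -9.14], [-177.46, 177.46]. Speed limits (degrees/s): [159.86, 159.86, 180, 180, 180, 180].

INTERFACE

Orientations are given as a 3x3 rotation matrix whose columns are the frame's x, y, z axes.
In Python, from station import r gives the robot as it stands.
- The arm moves only by the tool move_arm, never from a script. Its argument "series" is a list of rows, each an object with "grip": the opening, from 0 (shut) to 1 (fully open); "xyz": the shift along the tool's x, y, z in mm, a list of three; "angular": the turn, a rotation vector about the tool's x, y, z in rad, a list of three. A call has 1 to 10 rows; each row is the pose to reach, as a shift and turn from the pose commanded when the call began, along the tool's axes at that moment; what a row does not reach only later rows make up. A row lasts 1/10 s, in which the tool goes at most 50 mm and 8.59 degrees, less where a joint would pass 70% of its speed; a pose out of reach is approached as far as the arm can. A call with a gripper value outside its range is refused whole. The fingers move at their own pace and stop on an object; the grip force is fixed at half the most. Time passes only in rows, so rows that repeat a pose let the fingers close. It gives the time, the measured TCP pose, the force, the opening and the grip force at its end, in the units of the state.
- r.sense(): the state, without advancing time (a new reading comes with each control period).
- r.capture(name): name is "side" or "top"; returns a dict with "img" (384x512x3 uint8, red, green, blue), "camera_matrix" (3x3 intrinsics, pixels), "rvec" (rotation vector, rad) and "tvec" (3), from world to camera coordinates, as OpenCV has them. Camera axes: x right, y down, z forward; pixel columns grow to the right and rows downward; lengths in m; the calibration is good to about 2 mm. A picture is of the moment at which its call begins. There is no depth.
- r.finish_job(): hands the job in; it is judged then, once.
The state is a dict: "time_s": time; "joints": joint angles; "joint_velocities": joint speeds; "effort": joint torques, N m; "tcp_pos": TCP position; "ee_rot": TCP orientation; "wrist_force": force on the tool from outside, world axes, zero at the start; "moment": the same for the moment, N m; "gripper_width": opening from 0.0 (shut) to 1.0 (fully open); "gripper_force": force on a finger pad.
Only numpy, scipy, OpenCV 4.12 (cv2) and the standard library are available. Lean on these libraries where they do the work, as an engineer would, in place of code of your own. Each camera call takes 0.05 s, during which the arm holds its last target. There are 200 camera calls.

TASK

Gently slide the black film-gate plate on the steel jig into the corner, flush along the long blue fence and up against the blue end stop, which is clamped at an unknown setting: finish with a light push that presses it against the stop while it lies flush with the fence. Then grip it across through the gap in the fence, lift it out and lay it flat, fully down between the four yellow corner locators of the grey cradle, without dropping it. Leave the lens cap and battery where they are.

Things in the scene. Friction and masses are not known exactly. Their poses are not given: they have to be found in the camera images.
- plate_mid (a point): centre, half-way up, of the loose black film-gate plate (brass, 0.04 to 0.11 kg; its oval window is solid to the touch): 56 mm along its x, 78 mm along its y, 8 mm thick (10 over screw heads). It starts flat on the jig's bed, askew by up to 8 degrees, its end 36 to 84 mm short of the end stop, its long edge within 15 mm of the long fence: no room for a finger behind it but at the fence's gap
- jig_seat (a point): where the plate's centre lies when it is flush with the fence and in the middle of the fence's gap, 54 mm above the desk. From here, along the jig's level axes: fence face at x = +28 mm, its bars 14 mm thick, from y = -153 to +67 mm, with one gap open behind from y = -23 to +23 mm for a finger. -x and -y sides are open. Squared plate: 56 mm side along x, 78 mm along y
- jig: fixed squaring jig; origin under the bed, axes parallel to those of jig_seat, which lies 45 mm from the origin along +y. Bare steel bed on a grey base, top 50 mm above the desk, from x = -75 to +75 and y = -110 to +115 mm; blue fence (long, +x side) and blue end stop (+y end) rise 10 mm above the bed; the bed goes on 33 mm behind the fence
- end_stop: middle of the slots in which the jig's end stop is clamped, on the bed, 46 mm from jig_seat along +y. The stop itself is a blue bar, x = -24 to +28 mm, 14 mm along y, clamped anywhere up to 9 mm either way along y: its face lies 30 to 48 mm from jig_seat along +y. The state does not tell where: feel for it, with well under 30 N. The gap serves at every setting
- cradle_seat (a point): where the plate's centre lies in the middle of the cradle's pocket, 54 mm above the desk; level axes, turned with the cradle. The pocket is 60 mm along x by 82 mm along y (2 mm play on each side of the plate); its sides are open for y from -28 to +28 mm, so that fingers reach the plate's long edges there
- cradle: fixed grey cradle on a black base, 90 mm along x by 112 mm along y, top 50 mm above the desk, with four yellow L-shaped corner locators 7 mm higher; origin under its centre
- lens_cap: round black lens cap, 53 mm across, 8 mm high, loose bystander on the desk behind the work; origin at the centre of its underside.
- battery: black battery block, 22 x 42 x 16 mm, loose bystander on the desk beyond the work; origin at the centre of its underside.

How it is judged:
By the outcome, as a careful person would: the job done as asked, in the order asked, and still so for the second after the job is handed in, with the robot touching nothing.
It also fails if it takes over 61 s, if anything falls off the work surface, if the arm or the gripper's body presses on something with over 40 N, if the wrist force passes 120 N, or if a joint passes its speed limit or range.

## Working session

There is one attempt and no reset: what is moved stays moved. The work goes in short steps, Python scripts to look and compute and a tool call to move; the robot and the scene stay as the last step left them, time stands still between calls to the robot, and variables do not carry over. Pictures are saved under pics/ and viewed, at most 13 in all, crops included, and the job is handed in when it is done.

Besides the shell and the picture viewer there is one more tool, called after "Call:" as a command line: name --argument value ..., lists and objects as JSON in quotes. move_arm: Moves the arm, as the interface text tells. Its arguments: {"type":"object","properties":{"series":{"type":"array"}},"required":["series"]}

```bash
mkdir -p pics; cat > h.py <<'E'
import numpy as np, cv2
from station import r
def cap(n):
    d=r.capture(n); d={k:np.array(v) for k,v in d.items()}; return d
def ray(d,uv,z):
    R=cv2.Rodrigues(d['rvec'].astype(float))[0]; t=d['tvec'].reshape(3)
    c=-R.T@t; v=np.c_[np.atleast_2d(uv),np.ones(len(np.atleast_2d(uv)))]@np.linalg.inv(d['camera_matrix']).T@R
    return c+v*((z-c[2])/v[:,2])[:,None]
def proj(d,P):
    return cv2.projectPoints(np.array(P,float).reshape(-1,3),d['rvec'].astype(float),d['tvec'].astype(float),d['camera_matrix'].astype(float),None)[0].reshape(-1,2)
E
python3 - <<'E'
from h import *
ims=[]
for n in('top','side'):
    d=cap(n); np.savez(n+'0.npz',**d); cv2.imwrite(f'pics/{n}0.png',d['img'][:,:,::-1])
    print(n,-cv2.Rodrigues(d['rvec'].astype(float))[0].T@d['tvec'].reshape(3), cv2.Rodrigues(d['rvec'].astype(float))[0][2])
s=r.sense();print(s)
E
```

```text
top [0.43488725 0.04437304 0.91829792] [ 0.20030275  0.00713632 -0.97970806]
side [ 0.4801264  -0.68962523  0.51882764] [ 0.16051124  0.84167319 -0.51557966]
{'time_s': 0.1, 'joints': array([ 9.09635493e+01,  2.20882955e+01,  3.88515588e-01, -2.25625072e-02,
       -6.84083652e+01, -1.48176397e+01]), 'joint_velocities': array([-0.04141972, -0.16009774,  0.17610361,  0.07311706,  0.03026671,
        0.07110437]), 'effort': array([-8.40009670e-04, -3.91690850e+01,  1.87933964e+01,  4.23183292e+00,
        1.34472662e-02, -8.04734736e-05]), 'tcp_pos': array([0.14952105, 0.6063765 , 0.2465618 ]), 'ee_rot': array([[ 9.70873888e-01, -2.39590863e-01, -3.34365984e-04],
       [-2.39591061e-01, -9.70872051e-01, -1.89334976e-03],
       [ 1.29002714e-04,  1.91831495e-03, -9.99998152e-01]]), 'wrist_force': array([-0.24445239, -0.12301987, -0.00516583]), 'moment': array([1.43552323e-02, 3.34524313e-05, 9.60549825e-03]), 'gripper_force': 0.0, 'gripper_width': 0.9959744351065585}
```

View pics/top0.png

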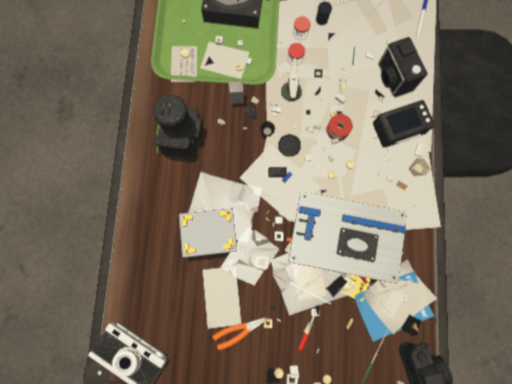

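View pics/side0.png

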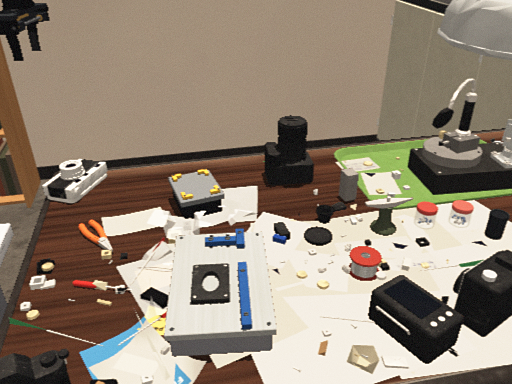

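The top view shows the jig at about (350,236), with the fence on its upper side, the end stop at left (310,222), the plate near (357,244) and the cradle at (208,232). The side view shows the same layout, with the plate at (210,283). Next I'll measure these.

```bash
cat >> h.py <<'E'
def clean(m): return m.astype(np.uint8)
def measure(d,roi_j,roi_c,verbose=True):
    hsv=cv2.cvtColor(d['img'],cv2.COLOR_RGB2HSV); out={}
    H,S,V=[hsv[...,i].astype(int) for i in range(3)]
    def roi(m,b):
        z=np.zeros_like(m); z[b[1]:b[3],b[0]:b[2]]=m[b[1]:b[3],b[0]:b[2]]; return z.astype(np.uint8)
    blue=roi((H>100)&(H<125)&(S>120)&(V>50),roi_j)
    yel=roi((H>18)&(H<32)&(S>130)&(V>120),roi_c)
    blk=roi((V<75),roi_j)
    for k,m,z in(('blue',blue,.06),('yel',yel,.057),('blk',blk,.058)):
        cs=[c for c in cv2.findContours(m,cv2.RETR_EXTERNAL,cv2.CHAIN_APPROX_NONE)[0] if cv2.contourArea(c)>8]
        out[k]=[]
        for c in cs:
            P=ray(d,c.reshape(-1,2),z)[:,:2]; q=cv2.minAreaRect((P*1000).astype(np.float32))
            out[k].append(q)
            if verbose: print(k,cv2.boundingRect(c),np.round(q[0],1),np.round(q[1],1),round(q[2],1))
    return out
E
python3 - <<'E'
from h import *
for n,rj,rc in(('top',(285,190,412,282),(175,200,240,262)),('side',(165,225,275,345),(160,160,230,215))):
    d=dict(np.load(n+'0.npz')); print(n); measure(d,rj,rc)
    x,y,X,Y=rj; cv2.imwrite(f'pics/{n}0c.png',cv2.resize(d['img'][y:Y,x:X,::-1],None,fx=5,fy=5,interpolation=cv2.INTER_CUBIC))
E
```

```text
top
blue (306, 222, 8, 11) [544.6 -67.3] [11.6 20.9] 82.2
blue (343, 216, 62, 16) [ 561.  -197.7] [126.5  11.2] 82.4
blue (300, 207, 20, 13) [573.8 -65.7] [40.  20.4] 82.1
yel (185, 244, 10, 9) [488.3 172.5] [16.3 18.2] 5.2
yel (223, 239, 10, 10) [502.1  96.8] [16.9 19.3] 11.7
yel (183, 216, 9, 10) [545.4 185.2] [12.2 24.3] 54.2
yel (220, 212, 10, 9) [559.8 104.8] [23.6 11. ] 58.1
blk (335, 277, 11, 5) [ 445.6 -132.2] [ 7.8 19.9] 3.6
blk (341, 230, 33, 30) [ 516.2 -166.7] [66.7 51.5] 82.2
side
blue (238, 262, 13, 67) [ 561.6 -201.5] [135.8  12.9] 82.6
blue (205, 229, 39, 19) [553.3 -66.6] [51.1 63.7] 79.5
yel (181, 192, 12, 8) [503.4  93.8] [19.  28.9] 9.7
yel (210, 185, 10, 9) [558.6 104.9] [18.8 29. ] 6.1
yel (172, 174, 9, 8) [485.1 171.1] [31.1 16. ] 59.3
yel (198, 169, 11, 7) [544.5 180.6] [19.2 30. ] 6.2
blk (243, 325, 8, 4) [ 553.8 -264.2] [5.2 9.3] 78.1
blk (165, 294, 3, 13) [ 451.9 -191.9] [24.2  2.8] 87.8
blk (191, 264, 38, 40) [ 517.2 -169.3] [84.6 53.6] 81.7
blk (237, 244, 7, 4) [576.3 -90. ] [8.1 9.9] 79.5
blk (205, 242, 28, 6) [542.3 -79.1] [12.5 44.4] 83.3
```

View pics/top0c.png

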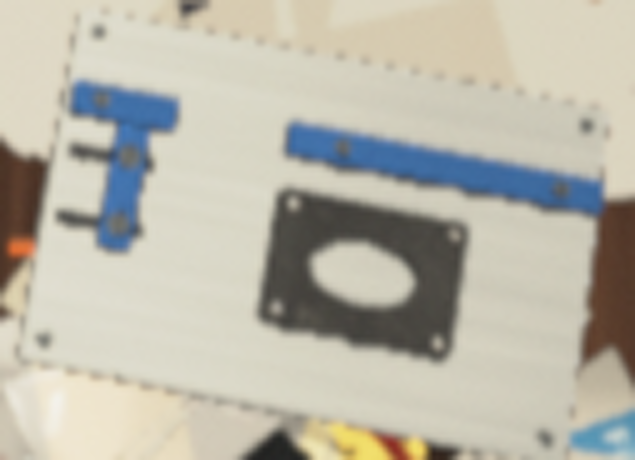

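View pics/side0c.png

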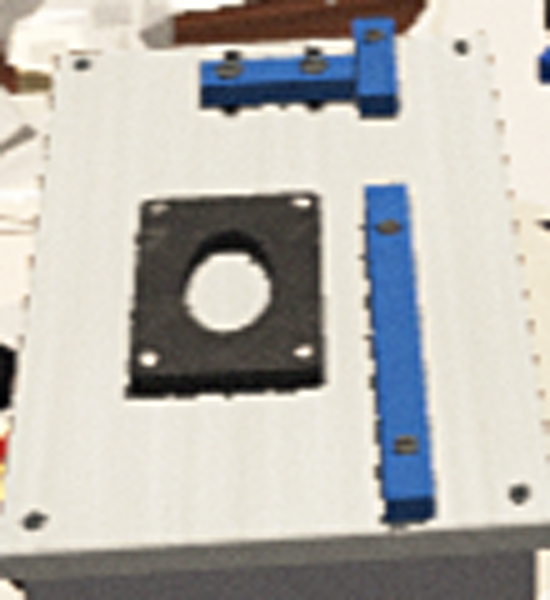

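The crops show the plate nearly square to the jig. In the top crop its corners are at (280,188), (468,225), (445,360) and (258,320), and the fence face runs (290,155) to (600,212). I'll compute the poses and the first move.

```bash
cat >> h.py <<'E'
JY=np.radians(-7.5); SEAT=np.array([.5378,-.1062,.054])
CY=np.radians(10.3); CR=np.array([.5239,.1398,.054])
def Rz(a): return np.array([[np.cos(a),-np.sin(a),0],[np.sin(a),np.cos(a),0],[0,0,1]])
TD=np.array([[0,-1,0],[-1,0,0],[0,0,-1.]])   # tool x=-y, y=-x of jig/cradle
def plan(p,yaw,base):
    "target (mm) in frame base/yaw -> tool shift mm, rotvec"
    s=r.sense(); R=s['ee_rot']; T=base*[1,1,0]+Rz(yaw)@(np.array(p)/1000.)
    print('shift',np.round(R.T@(T-s['tcp_pos'])*1000,1),'rot',np.round(cv2.Rodrigues(R.T@Rz(yaw)@TD)[0].ravel(),4),'world',np.round(T,4))
def st():
    s=r.sense(); q=Rz(JY).T@(s['tcp_pos']-SEAT*[1,1,0])*1000
    print('t',s['time_s'],'jig',np.round(q,1),'F jig',np.round(Rz(JY).T@s['wrist_force'],2),'w',s['gripper_width'],s['gripper_force'])
E
python3 - <<'E'
from h import *
d=dict(np.load('top0.npz'))
for nm,z,c in(('plate',.058,[(280,188),(468,225),(445,360),(258,320)]),('screw',.06,[(292,203),(455,233),(437,343),(276,307)]),('fence',.06,[(290,155),(600,212)]),('bed',.05,[(20,358),(75,15),(605,122),(572,458)]),('stopR',.06,[(148,130),(130,248)]),('stopL',.06,[(115,128),(98,245)])):
    px=np.array(c)/5.+[285,190]-.4
    P=ray(d,px,z); q=(P-SEAT*[1,1,0])@Rz(JY)*1000
    print(nm,np.round(q[:,:2],1).tolist(),'mean',q.mean(0).round(1))
plan([-74,-63,120],JY,SEAT); st()
E
```

```text
plate [[14.7, -23.4], [14.5, -100.9], [-41.1, -99.0], [-39.8, -22.8]] mean [-12.9 -61.5  58. ]
screw [[9.3, -28.8], [9.9, -95.6], [-35.3, -94.4], [-33.5, -28.7]] mean [-12.4 -61.9  60. ]
fence [[28.6, -25.0], [29.8, -152.4]] mean [ 29.2 -88.7  60. ]
bed [[-72.7, 68.1], [71.4, 70.4], [69.1, -153.2], [-69.2, -156.7]] mean [ -0.3 -42.8  50. ]
stopR [[27.6, 33.6], [-21.4, 32.9]] mean [ 3.1 33.3 60. ]
stopL [[25.8, 47.0], [-22.7, 45.8]] mean [ 1.5 46.4 60. ]
shift [481.1 669.4 127.9] rot [ 0.0015 -0.0015  1.4598] world [ 0.4562 -0.159   0.12  ]
t 0.1 jig [-478.   655.8  246.6] F jig [-0.23 -0.15 -0.01] w 0.9959744351065585 0.0
```

Call:
move_arm --series '[{"grip": 0,"xyz": [481,669,20],"angular": [0,0,1.46]},{"grip": 0,"xyz": [481,669,20],"angular": [0,0,1.46]},{"grip": 0,"xyz": [481,669,20],"angular": [0,0,1.46]},{"grip": 0,"xyz": [481,669,20],"angular": [0,0,1.46]},{"grip": 0,"xyz": [481,669,20],"angular": [0,0,1.46]},{"grip": 0,"xyz": [481,669,20],"angular": [0,0,1.46]},{"grip": 0,"xyz": [481,669,20],"angular": [0,0,1.46]},{"grip": 0,"xyz": [481,669,20],"angular": [0,0,1.46]},{"grip": 0,"xyz": [481,669,20],"angular": [0,0,1.46]},{"grip": 0,"xyz": [481,669,20],"angular": [0,0,1.46]}]'

```text
time_s: 1.1
tcp_pos: [0.3357, 0.1408, 0.2354]
ee_rot: [[-0.135, -0.991, 0.0], [-0.991, 0.135, 0.001], [-0.001, -0.0, -1.0]]
wrist_force: [0.9, -0.7, 0.2]
gripper_width: 0.173
gripper_force: 0.0
```

```bash
python3 -c "
from h import *
plan([-74,-62,120],JY,SEAT); st()"
```

```text
shift [ 279.9 -159.8  115.3] rot [-0.0003  0.0006 -0.0042] world [ 0.4563 -0.158   0.12  ]
t 1.1 jig [-232.6  218.5  235.4] F jig [ 0.94 -0.58  0.25] w 0.17277214766813193 0.0
```

Call:
move_arm --series '[{"grip": 0,"xyz": [265,-150,80],"angular": [0,0,0]},{"grip": 0,"xyz": [265,-150,80],"angular": [0,0,0]},{"grip": 0,"xyz": [265,-150,80],"angular": [0,0,0]},{"grip": 0,"xyz": [265,-150,80],"angular": [0,0,0]},{"grip": 0,"xyz": [265,-150,80],"angular": [0,0,0]},{"grip": 0,"xyz": [265,-150,80],"angular": [0,0,0]},{"grip": 0,"xyz": [265,-150,80],"angular": [0,0,0]},{"grip": 0,"xyz": [265,-150,80],"angular": [0,0,0]},{"grip": 0,"xyz": [265,-150,80],"angular": [0,0,0]}]'

```text
time_s: 2.0
tcp_pos: [0.4493, -0.1395, 0.155]
ee_rot: [[-0.132, -0.991, -0.001], [-0.991, 0.132, 0.0], [-0.0, 0.001, -1.0]]
wrist_force: [-1.0, -0.4, 0.1]
gripper_width: 0.008
gripper_force: 0.0
```

```bash
python3 -c "
from h import *
plan([-74,-62,77],JY,SEAT); st()"
```

```text
shift [17.4 -9.5 78. ] rot [ 0.0013  0.     -0.0011] world [ 0.4563 -0.158   0.077 ]
t 2.0 jig [-83.4 -44.6 155. ] F jig [-0.98 -0.52  0.15] w 0.007977865179050853 0.0
```

Call:
move_arm --series '[{"grip": 0,"xyz": [17,-9.5,40],"angular": [0,0,0]},{"grip": 0,"xyz": [17,-9.5,55],"angular": [0,0,0]},{"grip": 0,"xyz": [17,-9.5,70],"angular": [0,0,0]},{"grip": 0,"xyz": [17,-9.5,75],"angular": [0,0,0]},{"grip": 0,"xyz": [17,-9.5,75],"angular": [0,0,0]},{"grip": 0,"xyz": [17,-9.5,75],"angular": [0,0,0]}]'

```text
time_s: 2.6
tcp_pos: [0.4577, -0.1569, 0.0814]
ee_rot: [[-0.129, -0.992, 0.002], [-0.992, 0.129, -0.0], [-0.0, -0.002, -1.0]]
wrist_force: [-1.0, -0.8, 0.3]
gripper_width: 0.007
gripper_force: 0.0
```

```bash
python3 -c "
from h import *
plan([-60,-62,76.5],JY,SEAT); st()"
```

```text
shift [  1.3 -12.8   4.9] rot [-0.0019  0.0001  0.0014] world [ 0.4702 -0.1598  0.0765]
t 2.6 jig [-72.8 -60.7  81.4] F jig [-0.86 -0.94  0.25] w 0.006645717078357432 0.0
```

Call:
move_arm --series '[{"grip": 0,"xyz": [1,-4,4.5],"angular": [0,0,0]},{"grip": 0,"xyz": [1,-8,4.5],"angular": [0,0,0]},{"grip": 0,"xyz": [1,-11,4.5],"angular": [0,0,0]},{"grip": 0,"xyz": [1,-13,4.5],"angular": [0,0,0]},{"grip": 0,"xyz": [1,-15,4.5],"angular": [0,0,0]},{"grip": 0,"xyz": [1,-17,4.5],"angular": [0,0,0]},{"grip": 0,"xyz": [1,-19,4.5],"angular": [0,0,0]},{"grip": 0,"xyz": [1,-21,4.5],"angular": [0,0,0]},{"grip": 0,"xyz": [1,-23,4.5],"angular": [0,0,0]},{"grip": 0,"xyz": [1,-25,4.5],"angular": [0,0,0]}]'

```text
time_s: 3.6
tcp_pos: [0.4817, -0.1618, 0.0759]
ee_rot: [[-0.131, -0.991, -0.0], [-0.991, 0.131, 0.0], [0.0, 0.0, -1.0]]
wrist_force: [0.1, -0.1, 0.2]
gripper_width: 0.005
gripper_force: 0.2
```

```bash
python3 -c "
from h import *
st()"
```

```text
t 3.6 jig [-48.3 -62.4  75.9] F jig [ 0.12 -0.06  0.19] w 0.004750750201504835 0.19598751794546843
```

Call:
move_arm --series '[{"grip": 0,"xyz": [0,-1,-0.3],"angular": [0,0,0]},{"grip": 0,"xyz": [0,-2,-0.3],"angular": [0,0,0]},{"grip": 0,"xyz": [0,-3,-0.3],"angular": [0,0,0]},{"grip": 0,"xyz": [0,-3.5,-0.3],"angular": [0,0,0]},{"grip": 0,"xyz": [0,-4,-0.3],"angular": [0,0,0]}]'

```text
time_s: 4.1
tcp_pos: [0.4856, -0.1623, 0.0762]
ee_rot: [[-0.131, -0.991, -0.0], [-0.991, 0.131, 0.0], [0.0, 0.0, -1.0]]
wrist_force: [0.5, -0.7, 0.4]
gripper_width: 0.003
gripper_force: 0.1
```

```bash
python3 -c "
from h import *
st()
for n in('top','side'):
    d=cap(n); rj={'top':(285,190,412,282),'side':(165,225,275,345)}[n]; x,y,X,Y=rj
    c=cv2.resize(d['img'][y:Y,x:X,::-1],None,fx=4,fy=4,interpolation=cv2.INTER_CUBIC)
    ims=c if n=='top' else np.hstack([cv2.copyMakeBorder(ims,0,c.shape[0]-ims.shape[0],0,0,cv2.BORDER_CONSTANT) ,c])[:, :800] if False else c
    cv2.imwrite(f'pics/{n}1.png',c)
"
```

```text
t 4.1 jig [-44.4 -62.4  76.2] F jig [ 0.61 -0.62  0.43] w 0.0030696003926346583 0.11345956474542618
```

Call:
move_arm --series '[{"grip": 0,"xyz": [0,-0.5,0],"angular": [0,0,0]},{"grip": 0,"xyz": [0,-1,0],"angular": [0,0,0]},{"grip": 0,"xyz": [0,-1.5,0],"angular": [0,0,0]},{"grip": 0,"xyz": [0,-2,0],"angular": [0,0,0]}]'

```text
time_s: 4.6
tcp_pos: [0.4876, -0.1626, 0.0762]
ee_rot: [[-0.131, -0.991, -0.0], [-0.991, 0.131, -0.0], [0.0, 0.0, -1.0]]
wrist_force: [-1.0, 0.9, -0.5]
gripper_width: 0.007
gripper_force: 0.2
```

```bash
python3 -c "
from h import *
st()
d=cap('side');x,y,X,Y=(165,225,275,345)
cv2.imwrite('pics/side2.png',cv2.resize(d['img'][y:Y,x:X,::-1],None,fx=5,fy=5,interpolation=cv2.INTER_CUBIC))"
```

```text
t 4.6 jig [-42.4 -62.4  76.2] F jig [-1.08  0.8  -0.46] w 0.007205622886584576 0.1778719201683998
```

View pics/side2.png

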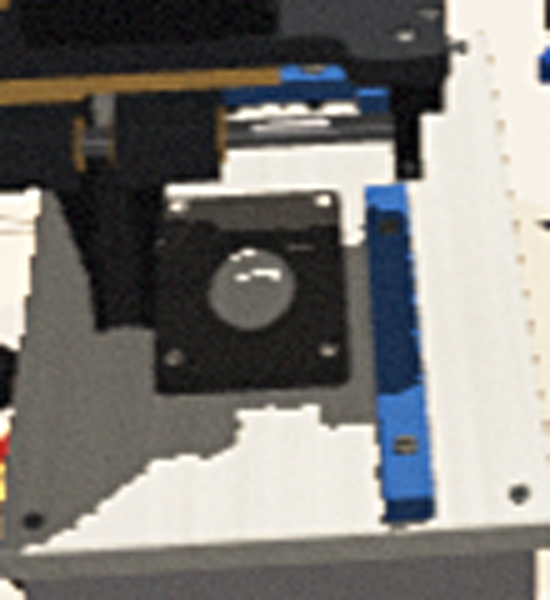

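The plate has moved but is still about 5 mm short of the fence: plate edge at column 348, fence at 370 in the crop. I'll keep pushing.

Call:
move_arm --series '[{"grip": 0,"xyz": [0,-1,0],"angular": [0,0,0]},{"grip": 0,"xyz": [0,-2,0],"angular": [0,0,0]},{"grip": 0,"xyz": [0,-3,0],"angular": [0,0,0]},{"grip": 0,"xyz": [0,-3.5,0],"angular": [0,0,0]},{"grip": 0,"xyz": [0,-4,0],"angular": [0,0,0]}]'

```text
time_s: 5.15
tcp_pos: [0.4916, -0.1631, 0.0762]
ee_rot: [[-0.131, -0.991, -0.0], [-0.991, 0.131, -0.0], [0.0, 0.0, -1.0]]
wrist_force: [-0.7, 1.1, -0.6]
gripper_width: 0.005
gripper_force: 0.2
```

Call:
move_arm --series '[{"grip": 0,"xyz": [0,-0.5,0],"angular": [0,0,0]},{"grip": 0,"xyz": [0,-1,0],"angular": [0,0,0]}]'

```text
time_s: 5.35
tcp_pos: [0.4926, -0.1632, 0.0762]
ee_rot: [[-0.131, -0.991, -0.0], [-0.991, 0.131, -0.0], [0.0, 0.0, -1.0]]
wrist_force: [0.5, -0.0, -0.2]
gripper_width: 0.007
gripper_force: 0.2
```

Call:
move_arm --series '[{"grip": 0,"xyz": [0,-0.5,0],"angular": [0,0,0]},{"grip": 0,"xyz": [0,-1,0],"angular": [0,0,0]}]'

```text
time_s: 5.55
tcp_pos: [0.4936, -0.1633, 0.0762]
ee_rot: [[-0.131, -0.991, -0.0], [-0.991, 0.131, -0.0], [0.0, 0.0, -1.0]]
wrist_force: [-0.6, -0.6, 0.5]
gripper_width: 0.011
gripper_force: 0.2
```

Call:
move_arm --series '[{"grip": 0,"xyz": [0,-0.5,0],"angular": [0,0,0]},{"grip": 0,"xyz": [0,-1,0],"angular": [0,0,0]}]'

```text
time_s: 5.75
tcp_pos: [0.4944, -0.1634, 0.0762]
ee_rot: [[-0.131, -0.991, -0.001], [-0.991, 0.131, 0.0], [0.0, 0.001, -1.0]]
wrist_force: [-1.4, 0.4, -0.6]
gripper_width: 0.008
gripper_force: 0.7
```

Call:
move_arm --series '[{"grip": 0,"xyz": [0,-0.5,0],"angular": [0,0,0]},{"grip": 0,"xyz": [0,-0.8,0],"angular": [0,0,0]}]'

```text
time_s: 5.95
tcp_pos: [0.4944, -0.1635, 0.076]
ee_rot: [[-0.131, -0.991, -0.002], [-0.991, 0.131, 0.0], [0.0, 0.002, -1.0]]
wrist_force: [-2.9, 0.7, 1.8]
gripper_width: 0.004
gripper_force: 1.6
```

```bash
python3 -c "
from h import *
st()"
```

```text
t 5.95 jig [-35.5 -62.5  76. ] F jig [-2.93  0.36  1.85] w 0.004085084608972511 1.606920138001442
```

Call:
move_arm --series '[{"grip": 0,"xyz": [0,-0.7,-0.4],"angular": [0,0,0]},{"grip": 0,"xyz": [0,-0.7,-0.4],"angular": [0,0,0]},{"grip": 0,"xyz": [0,8,-5],"angular": [0,0,0]},{"grip": 0,"xyz": [0,15,-35],"angular": [0,0,0]},{"grip": 0.29,"xyz": [30,-10,-45],"angular": [0,0,0]},{"grip": 0.29,"xyz": [66,-35.5,-35],"angular": [0,0,0]},{"grip": 0.29,"xyz": [66,-35.5,-20],"angular": [0,0,0]},{"grip": 0.29,"xyz": [66,-35.5,-8],"angular": [0,0,0]},{"grip": 0.29,"xyz": [66,-35.5,-8],"angular": [0,0,0]}]'

```text
time_s: 6.85
tcp_pos: [0.5208, -0.2333, 0.0827]
ee_rot: [[-0.131, -0.991, -0.003], [-0.991, 0.131, 0.001], [-0.0, 0.003, -1.0]]
wrist_force: [-1.2, 0.0, 0.3]
gripper_width: 0.277
gripper_force: 0.0
```

```bash
python3 -c "
from h import *
st();plan([0,-128,76.5],JY,SEAT)
for n,z in(('top',.058),):
    d=cap(n); v=d['img'].max(2).astype(int)
    x,y,X,Y=(285,190,412,282)
    cv2.imwrite('pics/top3.png',cv2.resize(d['img'][y:Y,x:X,::-1],None,fx=5,fy=5,interpolation=cv2.INTER_CUBIC))
"
```

```text
t 6.85 jig [  -0.2 -128.2   82.7] F jig [-1.22 -0.13  0.28] w 0.27735667270255754 0.0
shift [-0.2 -0.2  6.2] rot [ 0.0026  0.0003 -0.0003] world [ 0.5211 -0.2331  0.0765]
```

View pics/top3.png

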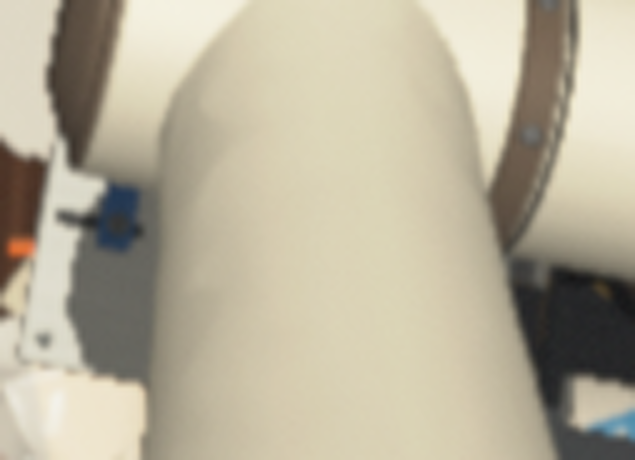

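The arm hides the plate in the top view. Next I'll lower and push towards the stop.

Call:
move_arm --series '[{"grip": 0.29,"xyz": [0,0,6],"angular": [0,0,0]},{"grip": 0.29,"xyz": [-6,0,6],"angular": [0,0,0]},{"grip": 0.29,"xyz": [-12,0,6],"angular": [0,0,0]},{"grip": 0.29,"xyz": [-15,-0.1,6],"angular": [0,0,0]},{"grip": 0.29,"xyz": [-18,-0.2,6],"angular": [0,0,0]},{"grip": 0.29,"xyz": [-21,-0.2,6],"angular": [0,0,0]},{"grip": 0.29,"xyz": [-24,-0.3,6],"angular": [0,0,0]},{"grip": 0.29,"xyz": [-27,-0.3,6],"angular": [0,0,0]},{"grip": 0.29,"xyz": [-30,-0.4,6],"angular": [0,0,0]},{"grip": 0.29,"xyz": [-33,-0.4,6],"angular": [0,0,0]}]'

```text
time_s: 7.9
tcp_pos: [0.5267, -0.2008, 0.0782]
ee_rot: [[-0.131, -0.991, -0.0], [-0.991, 0.131, -0.0], [0.0, 0.0, -1.0]]
wrist_force: [0.2, -1.1, 1.4]
gripper_width: 0.287
gripper_force: 0.2
```

```bash
python3 -c "
from h import *
st()
d=cap('side');x,y,X,Y=(165,225,275,345)
cv2.imwrite('pics/side4.png',cv2.resize(d['img'][y:Y,x:X,::-1],None,fx=5,fy=5,interpolation=cv2.INTER_CUBIC))"
```

```text
t 7.9 jig [  1.4 -95.2  78.2] F jig [ 0.3  -1.06  1.45] w 0.28704947005188114 0.21886709611862898
```

View pics/side4.png

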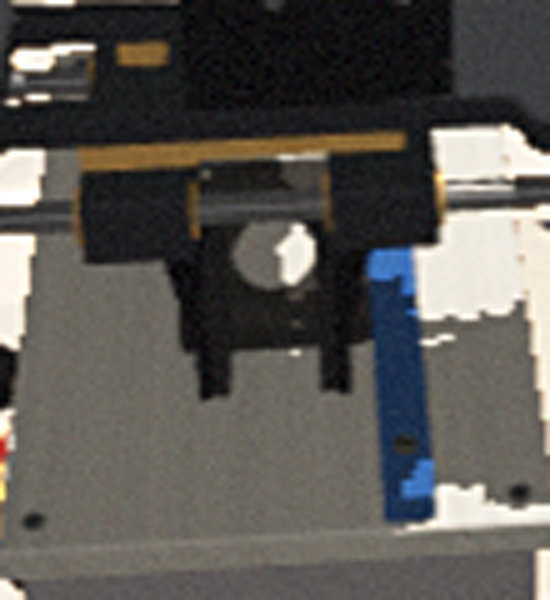

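The fingers are at columns 198–350, squarely on the plate's near end, and the plate's right edge touches the fence at about column 370. I'll continue.

Call:
move_arm --series '[{"grip": 0.29,"xyz": [-3,0,0.5],"angular": [0,0,0]},{"grip": 0.29,"xyz": [-6,0,1],"angular": [0,0,0]},{"grip": 0.29,"xyz": [-9,0,1],"angular": [0,0,0]},{"grip": 0.29,"xyz": [-12,-0.1,1],"angular": [0,0,0]},{"grip": 0.29,"xyz": [-15,-0.1,1],"angular": [0,0,0]},{"grip": 0.29,"xyz": [-18,-0.2,1],"angular": [0,0,0]},{"grip": 0.29,"xyz": [-21,-0.2,1],"angular": [0,0,0]},{"grip": 0.29,"xyz": [-24,-0.3,1],"angular": [0,0,0]},{"grip": 0.29,"xyz": [-27,-0.3,1],"angular": [0,0,0]},{"grip": 0.29,"xyz": [-29,-0.3,1],"angular": [0,0,0]}]'

```text
time_s: 8.95
tcp_pos: [0.5308, -0.172, 0.0772]
ee_rot: [[-0.131, -0.991, -0.0], [-0.991, 0.131, 0.0], [-0.0, 0.0, -1.0]]
wrist_force: [-0.4, -0.2, -0.4]
gripper_width: 0.29
gripper_force: 0.2
```

```bash
python3 -c "
from h import *
st()"
```

```text
t 8.95 jig [  1.6 -66.1  77.2] F jig [-0.4  -0.24 -0.42] w 0.2901652045064546 0.17096313647925854
```

Call:
move_arm --series '[{"grip": 0.29,"xyz": [-1.5,0,0.3],"angular": [0,0,0]},{"grip": 0.29,"xyz": [-3,0,0.3],"angular": [0,0,0]},{"grip": 0.29,"xyz": [-4.5,0,0.3],"angular": [0,0,0]},{"grip": 0.29,"xyz": [-5.5,0,0.3],"angular": [0,0,0]},{"grip": 0.29,"xyz": [-6,0,0.3],"angular": [0,0,0]}]'

```text
time_s: 9.45
tcp_pos: [0.5316, -0.1663, 0.077]
ee_rot: [[-0.131, -0.991, 0.0], [-0.991, 0.131, -0.0], [0.0, -0.0, -1.0]]
wrist_force: [-0.4, 0.2, 0.3]
gripper_width: 0.292
gripper_force: 0.2
```

Call:
move_arm --series '[{"grip": 0.29,"xyz": [-0.7,0,0],"angular": [0,0,0]},{"grip": 0.29,"xyz": [-1.4,0,0],"angular": [0,0,0]}]'

```text
time_s: 9.65
tcp_pos: [0.5318, -0.165, 0.0769]
ee_rot: [[-0.131, -0.991, 0.0], [-0.991, 0.131, -0.0], [-0.0, -0.0, -1.0]]
wrist_force: [0.7, -0.5, 0.6]
gripper_width: 0.291
gripper_force: 0.2
```

Call:
move_arm --series '[{"grip": 0.29,"xyz": [-0.7,0,0],"angular": [0,0,0]},{"grip": 0.29,"xyz": [-1.4,0,0],"angular": [0,0,0]}]'

```text
time_s: 9.85
tcp_pos: [0.5319, -0.1635, 0.0769]
ee_rot: [[-0.131, -0.991, 0.0], [-0.991, 0.131, 0.0], [-0.0, -0.0, -1.0]]
wrist_force: [0.2, -0.6, -0.0]
gripper_width: 0.286
gripper_force: 0.2
```

Call:
move_arm --series '[{"grip": 0.29,"xyz": [-0.5,0,0],"angular": [0,0,0]},{"grip": 0.29,"xyz": [-1,0,0],"angular": [0,0,0]}]'

```text
time_s: 10.05
tcp_pos: [0.532, -0.1625, 0.0769]
ee_rot: [[-0.131, -0.991, 0.0], [-0.991, 0.131, -0.0], [0.0, -0.0, -1.0]]
wrist_force: [0.7, -0.8, 0.3]
gripper_width: 0.287
gripper_force: 0.2
```

Call:
move_arm --series '[{"grip": 0.29,"xyz": [-0.5,0,0],"angular": [0,0,0]},{"grip": 0.29,"xyz": [-1,0,0],"angular": [0,0,0]}]'

```text
time_s: 10.25
tcp_pos: [0.5321, -0.162, 0.0769]
ee_rot: [[-0.13, -0.991, -0.0], [-0.991, 0.13, -0.001], [0.001, 0.0, -1.0]]
wrist_force: [-0.3, -3.7, -0.7]
gripper_width: 0.294
gripper_force: 2.3
```

Call:
move_arm --series '[{"grip": 0.29,"xyz": [-0.5,0,0],"angular": [0,0,0]},{"grip": 0.29,"xyz": [-1,0,0],"angular": [0,0,0]}]'

```text
time_s: 10.45
tcp_pos: [0.532, -0.1618, 0.077]
ee_rot: [[-0.13, -0.991, -0.001], [-0.991, 0.13, -0.002], [0.002, 0.001, -1.0]]
wrist_force: [-0.9, -8.6, -0.4]
gripper_width: 0.291
gripper_force: 4.4
```

Call:
move_arm --series '[{"grip": 0.29,"xyz": [-0.5,0,0],"angular": [0,0,0]},{"grip": 0.29,"xyz": [-1,0,0],"angular": [0,0,0]}]'

```text
time_s: 10.65
tcp_pos: [0.532, -0.1617, 0.0771]
ee_rot: [[-0.13, -0.991, -0.001], [-0.991, 0.13, -0.003], [0.003, 0.001, -1.0]]
wrist_force: [-1.0, -12.1, 0.1]
gripper_width: 0.291
gripper_force: 6.2
```

Call:
move_arm --series '[{"grip": 0.29,"xyz": [-0.5,0,0],"angular": [0,0,0]},{"grip": 0.29,"xyz": [-0.8,0,0],"angular": [0,0,0]}]'

```text
time_s: 10.85
tcp_pos: [0.532, -0.1616, 0.0772]
ee_rot: [[-0.13, -0.991, -0.001], [-0.991, 0.13, -0.004], [0.004, 0.001, -1.0]]
wrist_force: [-0.5, -15.0, -0.4]
gripper_width: 0.289
gripper_force: 7.4
```

The stop was felt at 15 N with the plate's centre at jig y ≈ −7. Next I'll press it sideways to make sure it is flush, then give the final light push.

Call:
move_arm --series '[{"grip": 0.29,"xyz": [2,0,0],"angular": [0,0,0]},{"grip": 0.29,"xyz": [12,0,-2],"angular": [0,0,0]},{"grip": 0,"xyz": [14,15,-30],"angular": [0,0,0]},{"grip": 0,"xyz": [-15,45,-35],"angular": [0,0,0]},{"grip": 0,"xyz": [-44,58,-35],"angular": [0,0,0]},{"grip": 0,"xyz": [-44,58,-15],"angular": [0,0,0]},{"grip": 0,"xyz": [-44,58,0],"angular": [0,0,0]},{"grip": 0,"xyz": [-44,58,0],"angular": [0,0,0]}]'

```text
time_s: 11.65
tcp_pos: [0.4805, -0.1072, 0.0763]
ee_rot: [[-0.13, -0.992, -0.001], [-0.992, 0.13, 0.0], [-0.0, 0.001, -1.0]]
wrist_force: [0.2, 0.0, 0.9]
gripper_width: 0.006
gripper_force: 0.0
```

```bash
python3 -c "
from h import *
st();plan([-37,-8,76.5],JY,SEAT)"
```

```text
t 11.65 jig [-56.7  -8.5  76.3] F jig [0.19 0.05 0.94] w 0.005941631886082998 0.0
shift [ -0.5 -19.7  -0.2] rot [0.0013 0.     0.0007] world [ 0.5001 -0.1093  0.0765]
```

Call:
move_arm --series '[{"grip": 0,"xyz": [0,-5,-0.5],"angular": [0,0,0]},{"grip": 0,"xyz": [0,-10,-0.5],"angular": [0,0,0]},{"grip": 0,"xyz": [0,-14,-0.5],"angular": [0,0,0]},{"grip": 0,"xyz": [0,-17,-0.5],"angular": [0,0,0]},{"grip": 0,"xyz": [0,-19,-0.5],"angular": [0,0,0]},{"grip": 0,"xyz": [0,-20,-0.5],"angular": [0,0,0]},{"grip": 0,"xyz": [0,-20.5,-0.5],"angular": [0,0,0]}]'

```text
time_s: 12.35
tcp_pos: [0.5011, -0.1103, 0.0774]
ee_rot: [[-0.131, -0.991, -0.0], [-0.991, 0.131, 0.0], [0.0, 0.0, -1.0]]
wrist_force: [-0.6, 0.3, 0.2]
gripper_width: 0.009
gripper_force: 0.0
```

Call:
move_arm --series '[{"grip": 0,"xyz": [0,-0.5,0],"angular": [0,0,0]},{"grip": 0,"xyz": [0,-1,0],"angular": [0,0,0]}]'

```text
time_s: 12.55
tcp_pos: [0.5014, -0.1104, 0.0773]
ee_rot: [[-0.131, -0.991, -0.002], [-0.991, 0.131, 0.0], [0.0, 0.002, -1.0]]
wrist_force: [-2.1, 0.4, 1.4]
gripper_width: 0.006
gripper_force: 0.9
```

Call:
move_arm --series '[{"grip": 0,"xyz": [0,-0.5,0],"angular": [0,0,0]},{"grip": 0,"xyz": [0,-1,0],"angular": [0,0,0]}]'

```text
time_s: 12.75
tcp_pos: [0.5015, -0.1105, 0.0771]
ee_rot: [[-0.131, -0.991, -0.004], [-0.991, 0.131, 0.0], [0.0, 0.004, -1.0]]
wrist_force: [-4.8, 1.7, 3.6]
gripper_width: 0.005
gripper_force: 2.4
```

```bash
python3 -c "
from h import *
st()"
```

```text
t 12.75 jig [-35.5  -9.   77.1] F jig [-5.01  1.01  3.61] w 0.004543389260628201 2.4343733489513397
```

Call:
move_arm --series '[{"grip": 0,"xyz": [0,3,0],"angular": [0,0,0]},{"grip": 0,"xyz": [0,14,-3],"angular": [0,0,0]},{"grip": 0.29,"xyz": [10,14,-35],"angular": [0,0,0]},{"grip": 0.29,"xyz": [45,-10,-38],"angular": [0,0,0]},{"grip": 0.29,"xyz": [63,-36,-35],"angular": [0,0,0]},{"grip": 0.29,"xyz": [63,-36,-15],"angular": [0,0,0]},{"grip": 0.29,"xyz": [63,-36,0],"angular": [0,0,0]},{"grip": 0.29,"xyz": [63,-36,0],"angular": [0,0,0]}]'

```text
time_s: 13.55
tcp_pos: [0.5302, -0.1779, 0.0766]
ee_rot: [[-0.131, -0.991, -0.0], [-0.991, 0.131, -0.0], [0.0, 0.0, -1.0]]
wrist_force: [-0.9, 0.2, 0.1]
gripper_width: 0.284
gripper_force: 0.0
```

```bash
python3 -c "
from h import *
st();plan([1,-57,76.5],JY,SEAT)"
```

```text
t 13.55 jig [  1.9 -72.1  76.6] F jig [-0.88  0.12  0.11] w 0.2844370591108522 0.0
shift [-15.1   0.9   0.1] rot [ 0.0004 -0.0003 -0.0004] world [ 0.5314 -0.1628  0.0765]
```

Call:
move_arm --series '[{"grip": 0.29,"xyz": [-5,0,0],"angular": [0,0,0]},{"grip": 0.29,"xyz": [-10,0,0],"angular": [0,0,0]},{"grip": 0.29,"xyz": [-13,0,0],"angular": [0,0,0]},{"grip": 0.29,"xyz": [-14.5,0,0],"angular": [0,0,0]},{"grip": 0.29,"xyz": [-15.5,0,0],"angular": [0,0,0]},{"grip": 0.29,"xyz": [-16.2,0,0],"angular": [0,0,0]}]'

```text
time_s: 14.15
tcp_pos: [0.5327, -0.1621, 0.0778]
ee_rot: [[-0.13, -0.991, 0.0], [-0.991, 0.13, -0.001], [0.001, -0.0, -1.0]]
wrist_force: [-0.2, -4.4, 0.8]
gripper_width: 0.29
gripper_force: 2.4
```

Call:
move_arm --series '[{"grip": 0.29,"xyz": [-0.5,0,0],"angular": [0,0,0]},{"grip": 0.29,"xyz": [-1,0,0],"angular": [0,0,0]}]'

```text
time_s: 14.35
tcp_pos: [0.5327, -0.1619, 0.0778]
ee_rot: [[-0.13, -0.991, -0.0], [-0.991, 0.13, -0.002], [0.002, -0.0, -1.0]]
wrist_force: [-1.3, -8.4, 0.2]
gripper_width: 0.288
gripper_force: 4.1
```

Call:
move_arm --series '[{"grip": 0.29,"xyz": [-0.4,0,0],"angular": [0,0,0]},{"grip": 0.29,"xyz": [-0.8,0,0],"angular": [0,0,0]},{"grip": 0.29,"xyz": [-0.8,0,0],"angular": [0,0,0]}]'

```text
time_s: 14.65
tcp_pos: [0.5327, -0.1618, 0.0778]
ee_rot: [[-0.131, -0.991, -0.0], [-0.991, 0.131, -0.002], [0.002, 0.0, -1.0]]
wrist_force: [-1.1, -9.2, 1.7]
gripper_width: 0.288
gripper_force: 4.8
```

```bash
python3 -c "
from h import *
st()
d=cap('side');x,y,X,Y=(165,225,275,345)
cv2.imwrite('pics/side5.png',cv2.resize(d['img'][y:Y,x:X,::-1],None,fx=5,fy=5,interpolation=cv2.INTER_CUBIC))"
```

```text
t 14.65 jig [  2.2 -55.8  77.8] F jig [ 0.12 -9.25  1.71] w 0.2876203748523716 4.797951802611351
```

The plate is pressed against the stop at 9 N. Next I'll back off, open the gripper and go above the gap.

Call:
move_arm --series '[{"grip": 0.29,"xyz": [2,0,0],"angular": [0,0,0]},{"grip": 0.29,"xyz": [12,0,-2],"angular": [0,0,0]},{"grip": 0.5,"xyz": [14,0,-35],"angular": [0,0,0]},{"grip": 1,"xyz": [-15,1.5,-40],"angular": [0,0,0]},{"grip": 1,"xyz": [-47.5,1.5,-40],"angular": [0,0,0]},{"grip": 1,"xyz": [-47.5,1.5,-40],"angular": [0,0,0]},{"grip": 1,"xyz": [-47.5,1.5,-36],"angular": [0,0,0]},{"grip": 1,"xyz": [-47.5,1.5,-32],"angular": [0,0,0]},{"grip": 1,"xyz": [-47.5,1.5,-32],"angular": [0,0,0]}]'

```text
time_s: 15.6
tcp_pos: [0.5368, -0.1133, 0.1083]
ee_rot: [[-0.132, -0.991, -0.002], [-0.991, 0.132, 0.0], [0.0, 0.002, -1.0]]
wrist_force: [0.2, 0.5, -0.4]
gripper_width: 0.841
gripper_force: 0.0
```

```bash
python3 -c "
from h import *
st();plan([0.5,-6.5,77],JY,SEAT)
d=cap('side');x,y,X,Y=(165,205,275,325)
cv2.imwrite('pics/side6.png',cv2.resize(d['img'][y:Y,x:X,::-1],None,fx=5,fy=5,interpolation=cv2.INTER_CUBIC))"
```

```text
t 15.6 jig [-1.000e-01 -7.100e+00  1.083e+02] F jig [ 0.14  0.57 -0.35] w 0.840554900529212 0.0
shift [-0.6 -0.7 31.3] rot [ 0.0024 -0.0002 -0.0014] world [ 0.5374 -0.1127  0.077 ]
```

View pics/side6.png

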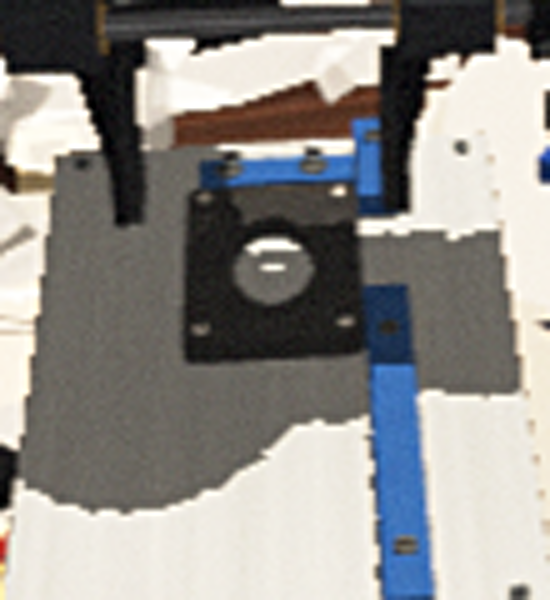

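The plate lies flush in the corner (crop edges at columns 187–362, touching the fence and the stop), with the fingers straddling it over the gap. I'll descend and grip.

Call:
move_arm --series '[{"grip": 1,"xyz": [-0.5,-0.5,5],"angular": [0,0,0]},{"grip": 1,"xyz": [-0.5,-0.5,10],"angular": [0,0,0]},{"grip": 1,"xyz": [-0.5,-0.5,14],"angular": [0,0,0]},{"grip": 1,"xyz": [-0.5,-0.5,18],"angular": [0,0,0]},{"grip": 1,"xyz": [-0.5,-0.5,22],"angular": [0,0,0]},{"grip": 1,"xyz": [-0.5,-0.5,25],"angular": [0,0,0]},{"grip": 1,"xyz": [-0.5,-0.5,28],"angular": [0,0,0]},{"grip": 1,"xyz": [-0.5,-0.5,30],"angular": [0,0,0]},{"grip": 1,"xyz": [-0.5,-0.5,30],"angular": [0,0,0]}]'

```text
time_s: 16.55
tcp_pos: [0.538, -0.1121, 0.0791]
ee_rot: [[-0.131, -0.991, -0.001], [-0.991, 0.131, -0.0], [0.0, 0.001, -1.0]]
wrist_force: [-0.3, 0.3, 0.2]
gripper_width: 1.001
gripper_force: 0.0
```

```bash
python3 -c "
from h import *
st()"
```

```text
t 16.55 jig [ 1.  -5.8 79.1] F jig [-0.3   0.23  0.17] w 1.0005967556869908 0.0
```

Call:
move_arm --series '[{"grip": 1,"xyz": [0.8,0.2,1.5],"angular": [0,0,0]},{"grip": 1,"xyz": [0.8,0.2,2.5],"angular": [0,0,0]},{"grip": 0.75,"xyz": [0.8,0.2,2.5],"angular": [0,0,0]},{"grip": 0.7,"xyz": [0.8,0.2,2.5],"angular": [0,0,0]},{"grip": 0.65,"xyz": [0.8,0.2,2.5],"angular": [0,0,0]},{"grip": 0.6,"xyz": [0.8,0.2,2.5],"angular": [0,0,0]},{"grip": 0.5,"xyz": [0.8,0.2,2.5],"angular": [0,0,0]},{"grip": 0.5,"xyz": [0.8,0.2,2.5],"angular": [0,0,0]},{"grip": 0.5,"xyz": [0.8,0.2,2.5],"angular": [0,0,0]}]'

```text
time_s: 17.45
tcp_pos: [0.5379, -0.1129, 0.0769]
ee_rot: [[-0.131, -0.991, 0.0], [-0.991, 0.131, -0.0], [-0.0, -0.0, -1.0]]
wrist_force: [-0.1, -0.7, 0.5]
gripper_width: 0.639
gripper_force: 30.0
```

```bash
python3 -c "
from h import *
st()"
```

```text
t 17.45 jig [ 1.  -6.6 76.9] F jig [-0.05 -0.67  0.51] w 0.6390233062541187 30.00013679265976
```

Call:
move_arm --series '[{"grip": 0.5,"xyz": [0,0,-2],"angular": [0,0,0]},{"grip": 0.5,"xyz": [0,0,-6],"angular": [0,0,0]},{"grip": 0.5,"xyz": [0,0,-14],"angular": [0,0,0]},{"grip": 0.5,"xyz": [0,0,-28],"angular": [0,0,0]},{"grip": 0.5,"xyz": [0,0,-45],"angular": [0,0,0]},{"grip": 0.5,"xyz": [0,0,-60],"angular": [0,0,0]},{"grip": 0.5,"xyz": [0,0,-70],"angular": [0,0,0]},{"grip": 0.5,"xyz": [0,0,-70],"angular": [0,0,0]}]'

```text
time_s: 18.25
tcp_pos: [0.5389, -0.1129, 0.1489]
ee_rot: [[-0.13, -0.991, 0.004], [-0.991, 0.13, 0.0], [-0.001, -0.004, -1.0]]
wrist_force: [0.8, -1.0, -1.0]
gripper_width: 0.634
gripper_force: 30.0
```

```bash
cat > c.py <<'E'
from h import *
for n,rc in(('top',(175,200,240,262)),('side',(160,160,230,215))):
    d=dict(np.load(n+'0.npz')); x,y,X,Y=rc; f=6
    im=cv2.resize(d['img'][y:Y,x:X],None,fx=f,fy=f,interpolation=cv2.INTER_CUBIC)
    cv2.imwrite(f'pics/cr_{n}.png',im[:,:,::-1])
    h=cv2.cvtColor(im,cv2.COLOR_RGB2HSV); m=((h[...,0]>16)&(h[...,0]<34)&(h[...,1]>120)&(h[...,2]>110)).astype(np.uint8)
    C=[]
    for c in cv2.findContours(m,0,1)[0]:
        if cv2.contourArea(c)<300: continue
        M=cv2.moments(c); uv=np.array([M['m10'],M['m01']])/M['m00']/f+[x-.4,y-.4]
        P=ray(d,uv,.057)[0]; C.append(P[:2]*1000); print(n,uv.round(1),C[-1].round(1),cv2.contourArea(c))
    print('mean',np.mean(C,0))
    g=((h[...,1]<40)&(h[...,2]>100)).astype(np.uint8)
st(); plan([0,0,150],CY,CR)
E
python3 c.py
```

```text
top [188.4 248.7] [486.5 174.5] 1890.5
top [228.7 244.3] [500.5  94. ] 1866.0
top [186.  219.5] [545.4 184.9] 1824.5
top [225.4 215. ] [559.7 105.1] 1715.0
mean [523.03217937 139.61540866]
side [186.  195.6] [502.   90.8] 1985.0
side [214.7 189.7] [559.6 101.2] 1847.0
side [175.9 176.6] [487.4 172.9] 1735.0
side [202.9 171.4] [545.  183.7] 1753.0
mean [523.49835974 137.12341238]
t 18.25 jig [  1.9  -6.5 148.9] F jig [ 0.94 -0.89 -0.98] w 0.6341249089719857 29.999926686286926
shift [-248.6   47.8   -1.2] rot [-4.000e-03 -1.000e-04 -3.105e-01] world [0.5239 0.1398 0.15  ]
```

```bash
sleep 1; python3 -c "
import cv2,numpy as np
a=cv2.imread('pics/cr_top.png');b=cv2.imread('pics/cr_side.png')
h=max(len(a),len(b));p=lambda i:cv2.copyMakeBorder(i,0,h-len(i),0,0,0)
c=np.hstack([p(a),p(b)]);print(a.shape,b.shape);cv2.imwrite('pics/cr.png',c[:, :800])"
```

```text
(372, 390, 3) (330, 420, 3)
```

View pics/cr.png

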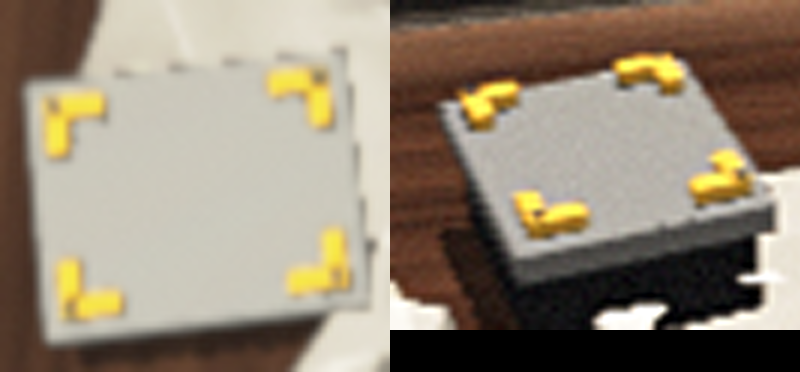

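The crop shows the cradle with four yellow L locators at its corners. The centroids put its centre at about (523,139.5) mm, yaw 10.1°. I'll carry the plate over.

```bash
sed -i 's/^CY=.*/CY=np.radians(10.1); CR=np.array([.5231,.1394,.054])/' h.py; python3 -c "
from h import *
d=dict(np.load('top0.npz')); px=np.array([(25,80),(345,50),(372,302),(46,345)])/6.+[175-.4,200-.4]
P=ray(d,px,.05)*1000; print(P.round(1),P.mean(0)); plan([0,.7,140],CY,CR)"
```

```text
[[559.  202.3  50. ]
 [576.4  92.9  50. ]
 [490.6  77.5  50. ]
 [469.4 186.4  50. ]] [523.87430906 139.76933831  50.        ]
shift [-248.7   48.8    8.8] rot [-4.00e-03 -1.00e-04 -3.07e-01] world [0.523  0.1401 0.14  ]
```

Call:
move_arm --series '[{"grip": 0.5,"xyz": [-12,2,0],"angular": [0,0,-0.02]},{"grip": 0.5,"xyz": [-40,8,0],"angular": [0,0,-0.05]},{"grip": 0.5,"xyz": [-75,15,0],"angular": [0,0,-0.09]},{"grip": 0.5,"xyz": [-115,22,0],"angular": [0,0,-0.14]},{"grip": 0.5,"xyz": [-155,30,0],"angular": [0,0,-0.19]},{"grip": 0.5,"xyz": [-190,37,3],"angular": [-0.002,0,-0.24]},{"grip": 0.5,"xyz": [-220,43,6],"angular": [-0.004,0,-0.28]},{"grip": 0.5,"xyz": [-240,48,9],"angular": [-0.004,0,-0.307]},{"grip": 0.5,"xyz": [-248.5,49,9],"angular": [-0.004,0,-0.307]},{"grip": 0.5,"xyz": [-248.5,49,9],"angular": [-0.004,0,-0.307]}]'

```text
time_s: 19.25
tcp_pos: [0.5212, 0.1409, 0.1372]
ee_rot: [[0.177, -0.984, -0.005], [-0.984, -0.177, -0.001], [-0.0, 0.005, -1.0]]
wrist_force: [-0.5, -0.1, -0.2]
gripper_width: 0.639
gripper_force: 30.0
```

```bash
python3 -c "
from h import *
st(); plan([0,.7,92],CY,CR)"
```

```text
t 19.25 jig [-48.7 242.8 137.2] F jig [-0.49 -0.17 -0.23] w 0.6392487450770126 29.999815821647644
shift [ 1.1 -1.8 45.2] rot [0.0053 0.0001 0.0016] world [0.523  0.1401 0.092 ]
```

Call:
move_arm --series '[{"grip": 0.5,"xyz": [1.1,-1.8,12],"angular": [0.005,0,0]},{"grip": 0.5,"xyz": [1.1,-1.8,25],"angular": [0.005,0,0]},{"grip": 0.5,"xyz": [1.1,-1.8,37],"angular": [0.005,0,0]},{"grip": 0.5,"xyz": [1.1,-1.8,45],"angular": [0.005,0,0]},{"grip": 0.5,"xyz": [1.1,-1.8,47],"angular": [0.005,0,0]},{"grip": 0.5,"xyz": [1.1,-1.8,47],"angular": [0.005,0,0]},{"grip": 0.5,"xyz": [1.1,-1.8,47],"angular": [0.005,0,0]}]'

```text
time_s: 19.95
tcp_pos: [0.5239, 0.1392, 0.0914]
ee_rot: [[0.175, -0.985, 0.002], [-0.985, -0.175, 0.001], [-0.001, -0.002, -1.0]]
wrist_force: [-0.0, -0.1, 0.8]
gripper_width: 0.635
gripper_force: 30.0
```

```bash
python3 -c "
from h import *
st(); plan([0,.7,77],CY,CR)
d=cap('side'); np.savez('side7.npz',**d); x,y,X,Y=(150,145,240,225)
im=cv2.resize(d['img'][y:Y,x:X,::-1],None,fx=7,fy=7,interpolation=cv2.INTER_CUBIC)
# predicted pocket corners at z=.057 (red) 
q=(CR*[1,1,0]+(np.array([[a*30,b*41,57] for a,b in((-1,-1),(1,-1),(1,1),(-1,1))])/1000)@Rz(CY).T)
for p in (proj(d,q)-[x,y]+.5)*7: cv2.circle(im,tuple(int(v) for v in p),3,(0,0,255),-1)
s=r.sense(); e=s['ee_rot']; q=s['tcp_pos']+np.array([[b*39+.7,a*28,18.9+o] for o in(0,-8) for a,b in((-1,-1),(1,-1),(1,1),(-1,1))])/1000@e.T
for p in (proj(d,q)-[x,y]+.5)*7: cv2.circle(im,tuple(int(v) for v in p),3,(0,255,0),-1)
cv2.imwrite('pics/side7.png',im)"
```

```text
t 19.95 jig [-45.8 241.5  91.4] F jig [ 0.01 -0.09  0.82] w 0.6347040241225839 29.999821186065674
shift [-1.1  0.8 14.4] rot [-0.002   0.0008 -0.0003] world [0.523  0.1401 0.077 ]
```

View pics/side7.png

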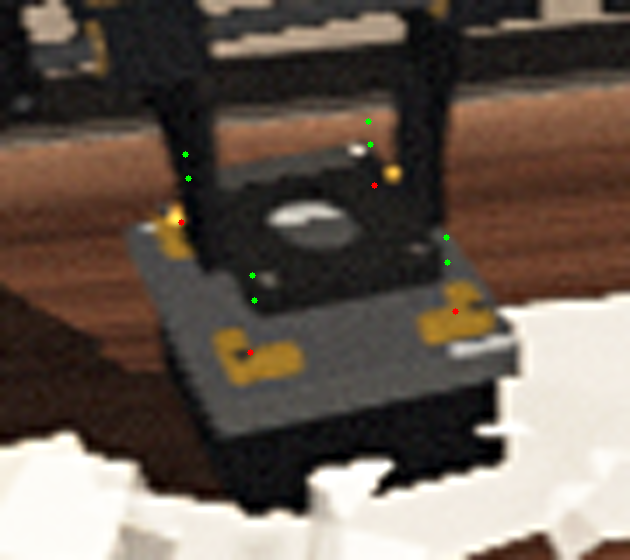

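The plate hangs above the pocket. The predicted inner corners (red) sit on the L locators' inner corners at (250,352) and (455,311), and the plate corners match the grip pose. I'll correct by 1 mm and lower.

Call:
move_arm --series '[{"grip": 0.5,"xyz": [-1.1,0.8,2],"angular": [-0.002,0,0]},{"grip": 0.5,"xyz": [-1.1,0.8,4],"angular": [-0.002,0,0]},{"grip": 0.5,"xyz": [-1.1,0.8,5.5],"angular": [-0.002,0,0]},{"grip": 0.5,"xyz": [-1.1,0.8,5.5],"angular": [-0.002,0,0]},{"grip": 0.5,"xyz": [-1.1,0.8,5.5],"angular": [-0.002,0,0]}]'

```text
time_s: 20.5
tcp_pos: [0.5226, 0.1401, 0.0854]
ee_rot: [[0.175, -0.985, -0.001], [-0.985, -0.175, 0.0], [-0.001, 0.001, -1.0]]
wrist_force: [-0.4, -0.3, -0.5]
gripper_width: 0.638
gripper_force: 30.0
```

```bash
python3 -c "
from h import *
st(); plan([0,.7,77],CY,CR)"
```

```text
t 20.5 jig [-47.3 242.2  85.4] F jig [-0.33 -0.39 -0.53] w 0.6381763938995573 29.999966025352478
shift [ 0.1 -0.4  8.4] rot [ 0.001   0.0005 -0.0002] world [0.523  0.1401 0.077 ]
```

Call:
move_arm --series '[{"grip": 0.5,"xyz": [0,-0.3,1],"angular": [0.001,0,0]},{"grip": 0.5,"xyz": [0,-0.3,2],"angular": [0.001,0,0]},{"grip": 0.5,"xyz": [0,-0.3,3],"angular": [0.001,0,0]},{"grip": 0.5,"xyz": [0,-0.3,3.5],"angular": [0.001,0,0]}]'

```text
time_s: 20.9
tcp_pos: [0.5228, 0.1401, 0.0818]
ee_rot: [[0.175, -0.985, -0.0], [-0.985, -0.175, 0.001], [-0.001, 0.0, -1.0]]
wrist_force: [-0.3, 0.5, -1.0]
gripper_width: 0.64
gripper_force: 30.0
```

Call:
move_arm --series '[{"grip": 0.5,"xyz": [0,0,1],"angular": [0,0,0]},{"grip": 0.5,"xyz": [0,0,2],"angular": [0,0,0]},{"grip": 0.5,"xyz": [0,0,2.5],"angular": [0,0,0]}]'

```text
time_s: 21.2
tcp_pos: [0.5228, 0.1401, 0.0793]
ee_rot: [[0.175, -0.985, -0.0], [-0.985, -0.175, 0.001], [-0.001, 0.0, -1.0]]
wrist_force: [0.2, 0.1, -1.4]
gripper_width: 0.637
gripper_force: 30.0
```

Free of contact between the locators (bottom about 2 mm up). I'll touch down.

Call:
move_arm --series '[{"grip": 0.5,"xyz": [0,0,0.8],"angular": [0,0,0]},{"grip": 0.5,"xyz": [0,0,1.6],"angular": [0,0,0]},{"grip": 0.5,"xyz": [0,0,1.9],"angular": [0,0,0]}]'

```text
time_s: 21.5
tcp_pos: [0.5228, 0.1401, 0.0774]
ee_rot: [[0.175, -0.985, -0.0], [-0.985, -0.175, 0.001], [-0.001, 0.0, -1.0]]
wrist_force: [-0.0, -0.1, -0.3]
gripper_width: 0.64
gripper_force: 30.0
```

Call:
move_arm --series '[{"grip": 0.5,"xyz": [0,0,0.4],"angular": [0,0,0]},{"grip": 0.5,"xyz": [0,0,0.7],"angular": [0,0,0]}]'

```text
time_s: 21.7
tcp_pos: [0.5229, 0.1401, 0.077]
ee_rot: [[0.175, -0.985, -0.0], [-0.985, -0.175, 0.001], [-0.001, -0.0, -1.0]]
wrist_force: [-1.5, -0.3, 2.6]
gripper_width: 0.635
gripper_force: 30.0
```

The plate touches down at 2.6 N at the expected height. I'll release and retreat.

Call:
move_arm --series '[{"grip": 0.66,"xyz": [0,0,0],"angular": [0,0,0]},{"grip": 0.75,"xyz": [0,0,-0.3],"angular": [0,0,0]},{"grip": 0.9,"xyz": [0,0,-0.5],"angular": [0,0,0]},{"grip": 0.9,"xyz": [0,0,-0.5],"angular": [0,0,0]},{"grip": 0.9,"xyz": [0,0,-5],"angular": [0,0,0]},{"grip": 0.9,"xyz": [0,0,-15],"angular": [0,0,0]},{"grip": 0.9,"xyz": [0,0,-40],"angular": [0,0,0]},{"grip": 0.9,"xyz": [0,0,-80],"angular": [0,0,0]},{"grip": 0.9,"xyz": [0,0,-120],"angular": [0,0,0]},{"grip": 0.9,"xyz": [0,0,-120],"angular": [0,0,0]}]'

```text
time_s: 22.7
tcp_pos: [0.5263, 0.1415, 0.2041]
ee_rot: [[0.176, -0.984, 0.013], [-0.984, -0.176, 0.006], [-0.004, -0.014, -1.0]]
wrist_force: [0.8, 0.5, -0.3]
gripper_width: 0.896
gripper_force: 0.0
```

```bash
python3 -c "
from h import *
st()
d=cap('side'); x,y,X,Y=(150,145,240,225)
cv2.imwrite('pics/side8.png',cv2.resize(d['img'][y:Y,x:X,::-1],None,fx=7,fy=7,interpolation=cv2.INTER_CUBIC))"
```

```text
t 22.7 jig [-43.7 244.  204.1] F jig [ 0.68  0.63 -0.32] w 0.8964084154726509 0.0
```

View pics/side8.png

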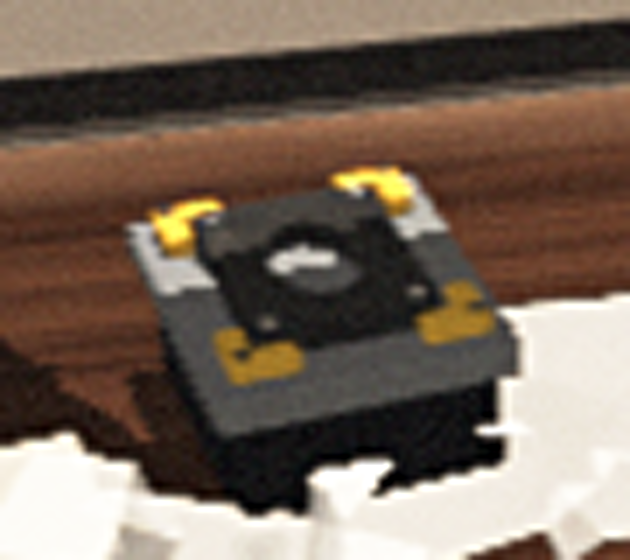

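The plate lies flat between all four yellow locators (near corners at about (255,345) and (435,320)), and the gripper is clear. Handing in.

```bash
python3 -c "
from h import *
print(r.finish_job())"
```

```text
the job is handed in; nothing more can be done
None
```

The plate was pressed against the stop (about 9 N at the last push) while flush with the fence, then gripped through the gap and laid flat between the cradle's four locators; I handed the job in at about 23 s with the gripper clear, and the hand-in returned no verdict.

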